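# Shut the marked rinse-water valve of a mobile eye clinic

## Robot

A 6-joint arm with a two-finger parallel gripper is mounted at the origin on the work surface. World frame = base frame: x ahead of the robot, y to its left, z up, the work surface at z = 0. Lengths are in mm, angles in rad, forces in N, time in s.
With the tool pointing down it reaches from about 250 to 800 mm from the base axis. Payload 8.5 kg.
Tool frame: the origin (TCP) lies on the centre line of the jaws, within the pads' length; the fingertips stand 22 mm ahead of it and the grasp point (between the pads) lies 3 mm ahead of it (r.tip_reach is the distance from the TCP to the fingertips, in mm); z points along the fingers, x is the direction in which the jaws open and shut, and the axes are right-handed (so a half turn about z gives the same grasp; the last joint's range is limited). The gripper opens to 85 mm and grips with 20 to 120 N. Pads are 22 mm wide; open, the fingers measure 114 mm over their backs; the gripper's body (76 mm by 85 mm) begins 54 mm behind the grasp point. The pads swing forward as they close: fully open they stand 13 mm farther back than shut.
Start: joints at [1.107, 0.238, -0.013, 1.319, 0, 1.571], TCP at [234.838, 469.502, 253.276] pointing down, gripper open.
Joint ranges: [-2.66, 2.66], [-1.03, 1.9], [-1.14, 1.46], [-1.82, 2.27], [-1.45, 1.34], [-3.14, 3.14]. Speed limits (rad/s): [2.22, 2.22, 2.79, 3.14, 3.14, 3.14].

## Interface

Orientations are given as a 3x3 rotation matrix whose columns are the frame's x, y, z axes.
In Python, from workcell import r gives the robot as it stands.
- The arm moves only by the tool servo_tool, never from a script. Its argument "plan" is a list of rows, each an object with "xyz": the shift along the tool's x, y, z in mm, a list of three; "rot": the turn, a rotation vector about the tool's x, y, z in rad, a list of three; "jaw": the opening, from -1 (shut) to 1 (fully open). A call has exactly 10 rows; each row shifts and turns the commanded pose from where the row before left it, along the tool's axes as they then stand; what a row does not reach is not made up. A row lasts 1/12 s, in which the tool goes at most 41.7 mm and 7.16 degrees, less where a joint would pass 70% of its speed; a pose out of reach is approached as far as the arm can. A call with a gripper value outside its range is refused whole. The fingers move at their own pace and stop on an object; the grip force is fixed at half the most. Time passes only in rows, so rows that do not move let the fingers close, or fill a call up. It gives the time, the measured TCP pose, the force and the opening at its end, in the units of the state.
- r.sense(): the state, without advancing time (a new reading comes with each control period).
- r.capture(name): name is "scene" or "top" or "wrist"; returns the picture (420x560x3 uint8, red, green, blue); there is no depth.
- r.calibration(name): a dict with "vertical_fov" (degrees; the focal length in pixels is half the picture's height over the tangent of half this angle, whatever the lens; pixels are square), "cx", "cy" (the principal point, pixels), "dist" ([k1, k2, p1, p2, k3] as OpenCV has them; the pictures are not rectified), "camera_from_world" (4x4, takes a point from world to camera coordinates). Camera axes: x right, y up, looking along -z (the intrinsics and any distortion apply to the point x, -y, -z); pixel columns grow to the right and rows downward; lengths in mm; the calibration is good to about 2 mm. A picture is of the moment at which its call begins: read the wrist's pose just before it. calibration takes no time and is no camera call; for the wrist camera it gives the pose at the moment of the call.
- r.job_done(): hands the job in, once; it reports no verdict.
Trained networks look in the newest picture that a camera, given by its name, has taken for a name from the list of things; names that differ only in an ending like _2 or _b are one class to them, and where a whole thing is asked for, a point or a joint stands for the part that bears it (a point fixed in the world has none). Each returns a list of dicts, best first, with "confidence" (0 to 1); they miss things now and then, are a little off and sometimes report something else, mostly with a low value. They report only what shows in the picture. A call takes as long as a camera call.
- r.boxes_of(camera, name): "position" ([x, y, z] in mm, in world coordinates, good to about 4 mm: the middle of the surface that is visible of it).
- r.silhouettes(camera, name): "pixels" (420x560 bool, what is visible of it).
The state is a dict: "t": time; "joint_pos": joint angles; "joint_velocities": joint speeds; "effort": joint torques, N m; "ee_pos": TCP position; "ee_rot": TCP orientation; "ft_force": force on the tool from outside, world axes, zero at the start; "wrist_torque": the same for the moment, N m; "grip_width": finger opening in mm.
Only numpy, scipy, OpenCV 4.12 (cv2) and the standard library are available. Lean on these libraries where they do the work, as an engineer would, in place of code of your own. Each camera call takes 0.05 s, during which the arm holds its last target.

## Task

The eye clinic is packing up: push the cover of the cream valve box sideways along its guides, all the way to the stop at the far end of the box, to uncover the two valve handles, and then push the red handle with the white band clockwise through its quarter turn until it is fully shut. Only push: do not lift the cover or anything else, leave the blue handle as it is, do not disturb the other things on the table, and leave the cover slid open.

Things in the scene. Friction and masses are not known exactly. Their poses are not given: they have to be found in the camera images.
- valve_box: Fixed cream box, 199 (x) x 510 (y) x 90 mm high; origin: centre of its underside; long axis: its y. Its -y half is the open bay with two valves, its +y half a solid deck. The cover slides along y on a level 75 mm above the table, between guide lips and end stops 90 mm high (inner faces at x = +-89.5, y = +-245 mm).
- bay_mid (a point): Middle of the bay at its rim, 75 mm above the table. The bay is 150 (box x) x 220 (box y) mm, open above once the cover is aside, floor at 12 mm.
- cover: Loose blue-grey cover, 0.3 to 0.6 kg, axes as the box's: plate 170 (x) x 236 (y) x 6 mm with a raised middle 120 (x) x 110 (y) mm, top 28 mm above the plate's underside, two yellow chevrons on it. Origin: centre of the underside, 75 mm above the table. Starts over the bay, y = -126 to -108 mm in the box's frame; at the far end stop y = +127 mm.
- cover_push (a point): Where to push the cover: middle of the upright -y side of its raised middle (which stands from 6 to 28 mm above the cover's underside; this point is 17 mm up). Pushed towards the box's +y, 2 to 8 N moves it.
- red_handle (a joint): Turn of the red handle with the white band, rad: 0 fully open (points to the box's -x), 1.571 shut (points to the box's +y), end stops at both; grows clockwise seen from above. It starts between 0 and 0.35. Friction holds it where it is left; about 3 N at 40 mm from the pivot moves it.
- red_pivot (a point): On the vertical pivot axis of the red handle, half-way up it (55 mm above the table). In the box's frame the two pivots lie at x = 30 mm, y = -175 and -90 mm; which one is red varies. The handle is a bar 14 mm wide, 20 mm high (45 to 65 mm above the table), reaching 52 mm from the pivot, with a hub of 11 mm radius; free above once the cover is aside.
- red_tip (a point): Centre of the free end of the red handle, 52 mm from its pivot, 55 mm above the table.
- blue_handle (a joint): Turn of the plain blue handle, same shape and sense as the red one, starts between 0 and 0.15 rad; to be left as it is.
- blue_tip (a point): Centre of the free end of the blue handle, 52 mm from its pivot (the other of the two pivot places).
- drops: Bystander: little eye-drop bottle, 28 mm across, 62 mm high, standing on the table at the robot's side of the valve box; origin at its underside.
- saline: Bystander: white rinse bottle with blue cap, 60 mm across, 115 mm high, standing beyond the box; origin at its underside.
- lens_case: Bystander: green contact-lens case 60 x 85 x 24 mm beyond the box; origin at its underside.
- tissues: Bystander: pale blue box 110 x 220 x 75 mm on the left; origin at its underside.
- occluder: Bystander: flat black paddle, 177 mm long, 6 mm thick, on the right; origin on its underside, near its middle.
- cup: Bystander: white cup, 72 mm across, 85 mm high, on the right; origin at its underside.

How it is judged (in metres and radians):
On the way, in this order (a step that is already met when the one before it is completed fails the run):
1. the cover is slid along to the far end, uncovering the whole bay (y of cover in the frame of valve_box above 0.105 m and z of cover in the frame of valve_box below 0.083 m), for 0.2 s.
2. the red handle is pushed shut (value of joint red_handle above 1.45 rad), for 0.2 s.
At the end, for the whole second after the job is handed in: The red handle is shut (at least 1.45 of 1.571 rad), the cover lies flat on its box within about 22 mm of the far end stop, the blue handle's tip is within 10 mm of where it was, everything at rest (all of step 1 and value of joint red_handle above 1.45 rad and distance of blue_tip from where it was at the start of the episode below 0.01 m and linear speed of cover below 0.02 m/s and velocity of joint red_handle below 0.05 rad/s); the robot touches nothing.
It fails at once if the cover is lifted (more than 12 mm) or tilted off its box (z of cover in the frame of valve_box above 0.087 m or angle between cover's own z axis and vertical above 0.15 rad).
It fails at once if the blue handle is moved by more than 15 mm at its tip (distance of blue_tip from where it was at the start of the episode above 0.015 m).
It fails at once if a bystander is moved by more than 30 mm, lifted or tipped over (distance of any of drops, saline, cup, tissues, occluder, lens_case from where it was at the start of the episode above 0.03 m or height (world z) of any of drops, saline, cup, tissues, occluder, lens_case above 0.015 m or angle between any of drops, saline, cup's own z axis and vertical above 0.4 rad).
It also fails if it takes over 54 s, if anything falls off the work surface, if the arm or the gripper's body presses on something with over 40 N, if the wrist force passes 120 N, or if a joint passes its speed limit or range.

## Working session

There is one attempt and no reset: what is moved stays moved. The work goes in short steps, Python scripts to look and compute and a tool call to move; the robot and the scene stay as the last step left them, time stands still between calls to the robot, and variables do not carry over. Pictures are saved under pics/ and viewed, and the job is handed in when it is done.

Besides the shell and the picture viewer there is one more tool, called after ">>>" by a JSON object that holds its "api" and its "payload", one argument or row to a line. servo_tool: Moves the arm, as the interface text tells. Its arguments: {"type":"object","properties":{"plan":{"type":"array","items":{"type":"object","properties":{"xyz":{"type":"array","items":{"type":"number"}},"rot":{"type":"array","items":{"type":"number"}},"jaw":{"type":"number"}}}}},"required":["plan"]}

```bash
mkdir -p pics; ls; python3 - <<'E'
from workcell import r
import cv2
s=r.sense(); print(s['t'],s['ee_pos'],s['ee_rot'],s['grip_width'],r.tip_reach)
for n in ('scene','top'):
    im=r.capture(n); cv2.imwrite(f'pics/{n}0.png',im[:,:,::-1])
    c=r.calibration(n); print(n,c)
for n in ('scene','top'):
  for k in ('valve_box','cover','drops','saline','lens_case','tissues','occluder','cup','red_handle'):
    print(n,k,[(d['confidence'],d['position']) for d in r.boxes_of(n,k)][:2])
E
```

```text
pics
0.0 [234.67216938 469.23160433 252.71255637] [[ 4.47275439e-01  8.94396067e-01 -5.96686396e-04]
 [ 8.94395233e-01 -4.47275837e-01 -1.22148799e-03]
 [-1.35937746e-03  1.26681069e-05 -9.99999076e-01]] 85.45251250161972 22.0
scene {'vertical_fov': 47.07187801663937, 'cx': 280.2134649525685, 'cy': 206.27357873917902, 'dist': array([-0.05580644,  0.        ,  0.        ,  0.        ,  0.        ]), 'camera_from_world': array([[ 4.59068153e-01,  8.88307339e-01, -1.29036153e-02,
        -2.56497189e+02],
       [-5.54828162e-01,  2.98012775e-01,  7.76758712e-01,
         2.31446510e+02],
       [ 6.93845907e-01, -3.49425898e-01,  6.29666102e-01,
        -1.70819350e+03],
       [ 0.00000000e+00,  0.00000000e+00,  0.00000000e+00,
         1.00000000e+00]])}
top {'vertical_fov': 50.57938594451327, 'cx': 282.94346856643347, 'cy': 211.21826911589986, 'dist': array([-0.02699249,  0.        ,  0.        ,  0.        ,  0.        ]), 'camera_from_world': array([[ 1.62381350e-02, -9.99836922e-01,  7.90273655e-03,
         2.25387206e+01],
       [ 9.84408723e-01,  1.73710604e-02,  1.75036319e-
[... 323 characters left out ...]
2, 5.1])]
scene saline [(0.77, [686.9, 65.5, 67.9])]
scene lens_case [(0.76, [691.0, -89.4, 27.6])]
scene tissues [(0.8, [553.9, 507.3, 71.0])]
scene occluder [(0.69, [719.6, -454.0, 5.2]), (0.18, [550.7, -167.5, 80.6])]
scene cup [(0.76, [464.0, -440.3, 58.2])]
scene red_handle []
top valve_box [(0.93, [518.9, 66.5, 72.8])]
top cover [(0.75, [530.5, -148.6, 86.0]), (0.5, [379.7, 14.1, 39.5])]
top drops []
top saline [(0.9, [660.7, 72.9, 81.5])]
top lens_case [(0.8, [678.6, -82.2, 23.3])]
top tissues []
top occluder [(0.93, [711.3, -447.1, 3.7]), (0.58, [530.2, -149.4, 84.0])]
top cup [(0.57, [445.5, -456.7, 50.5]), (0.32, [535.6, -151.6, 85.9])]
top red_handle [(0.45, [712.5, -448.0, 4.5])]
```

View pics/scene0.png

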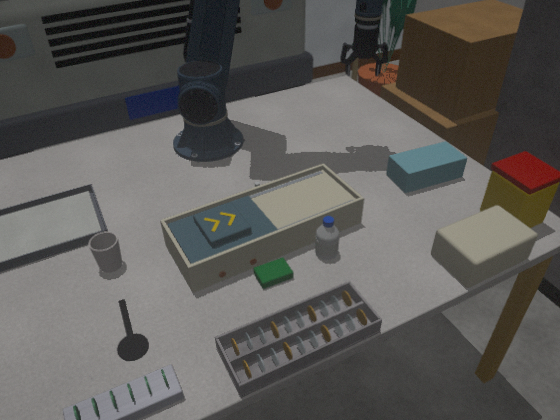

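View pics/top0.png

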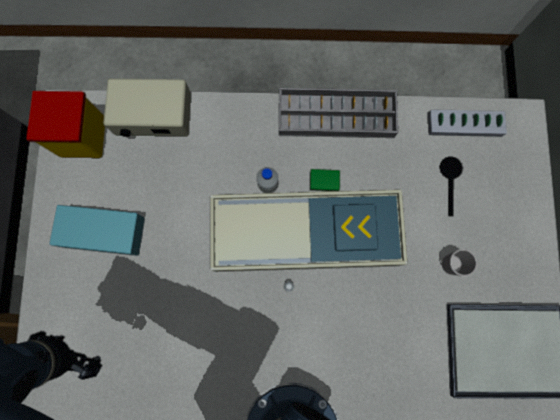

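The top view shows the box rim with corners near (211,196), (402,192), (406,264) and (212,270). The cover is at the right (-y) end with its raised middle around (356,227), and the drops bottle is at (289,285). Next I'll refine the box pose.

```bash
cat > h.py <<'E'
import numpy as np, cv2
def K(c,H=420):
    f=H/2/np.tan(np.radians(c['vertical_fov'])/2)
    return np.array([[f,0,c['cx']],[0,f,c['cy']],[0,0,1.]])
def proj(c,P):
    P=np.atleast_2d(np.asarray(P,float)); M=c['camera_from_world']
    q=P@M[:3,:3].T+M[:3,3]; q=q*[1,-1,-1]
    return cv2.projectPoints(q,np.zeros(3),np.zeros(3),K(c),np.array(c['dist']))[0][:,0]
def back(c,uv,z):
    uv=np.atleast_2d(np.asarray(uv,float))
    n=cv2.undistortPoints(uv[:,None],K(c),np.array(c['dist']))[:,0]
    d=np.c_[n[:,0],-n[:,1],-np.ones(len(n))]; M=c['camera_from_world']; R=M[:3,:3]
    o=-R.T@M[:3,3]; d=d@R
    return o+d*((z-o[2])/d[:,2])[:,None]
E
python3 - <<'E'
from h import *
from workcell import r
c=r.calibration('top')
print(back(c,[(211,196),(402,192),(406,264),(212,270)],90).round(1))
im=cv2.imread('pics/top0.png')
cv2.imwrite('pics/topz.png',cv2.resize(im[180:300,200:415],None,fx=3.7,fy=3.7,interpolation=cv2.INTER_CUBIC))
cs=r.calibration('scene')
im=cv2.imread('pics/scene0.png')
cv2.imwrite('pics/scz.png',cv2.resize(im[160:285,155:370],None,fx=3.7,fy=3.7,interpolation=cv2.INTER_CUBIC))
E
```

```text
[[ 611.2  223.    90. ]
 [ 631.2 -282.6   90. ]
 [ 441.  -287.3   90. ]
 [ 417.6  211.9   90. ]]
```

View pics/topz.png

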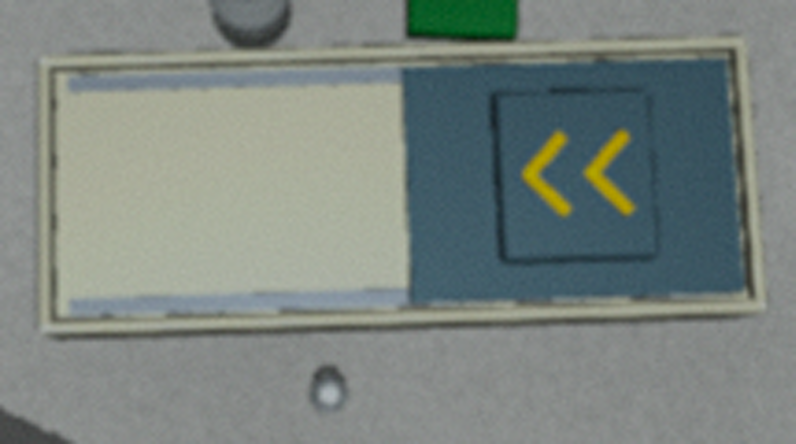

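View pics/scz.png

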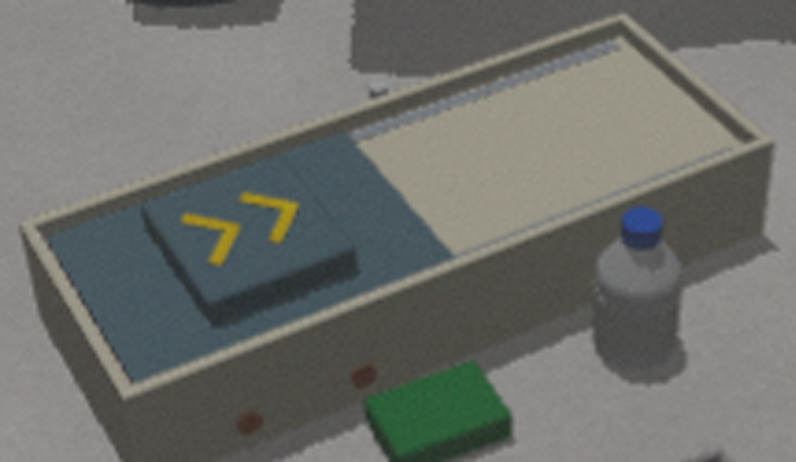

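```bash
python3 - <<'E'
from h import *
from workcell import r
from scipy.optimize import least_squares
ct=r.calibration('top'); cs=r.calibration('scene')
t=np.array([(40,60),(742,38),(764,310),(44,332)])/3.7+[200,180]-.36
s=np.array([(772,142),(125,395),(22,226),(622,15)])/3.7+[155,160]-.36
# order: (+x,+y),(+x,-y),(-x,-y),(-x,+y)
C=np.array([(99.5,255),(99.5,-255),(-99.5,-255),(-99.5,255)])
def W(p,B,z):
    a=p[2];R=np.array([[np.cos(a),-np.sin(a)],[np.sin(a),np.cos(a)]])
    B=np.atleast_2d(B); return np.c_[B@R.T+p[:2],np.full(len(B),z)]
f=lambda p:np.r_[(proj(ct,W(p,C,90))-t).ravel(),(proj(cs,W(p,C,90))-s).ravel()]
for g,n in ((lambda p:f(p)[:8],'top'),(lambda p:f(p)[8:],'scene'),(f,'both')):
    q=least_squares(g,[520,-35,0]); print(n,q.x,q.fun.round(1))
p=q.x
def inv(xy):
    a=p[2];R=np.array([[np.cos(a),-np.sin(a)],[np.sin(a),np.cos(a)]]); return (xy-p[:2])@R
# cover raised middle top corners z=103, cover +y plate edge z=81
tc=np.array([(492,93),(652,90),(658,256),(502,262)])/3.7+[200,180]-.36
print('raised top',inv(back(ct,tc,103)[:,:2]).round(1))
te=np.array([(403,68),(411,303)])/3.7+[200,180]-.36
print('edge top',inv(back(ct,te,81)[:,:2]).round(1))
se=np.array([(350,133),(453,257)])/3.7+[155,160]-.36
print('edge scene',inv(back(cs,se,81)[:,:2]).round(1))
print(back(ct,(289,284),45), 'drops')
print('saline cap',back(ct,(267,174),112),'lens',back(ct,(325,180),24))
for yc in (-117,):
  print('cover_push',W(p,[[0,yc-55],[0,yc],[0,127-55]],92))
print('pivots',W(p,[[30,-175],[30,-90]],55), 'cup')
E
```

```text
top [ 5.27832755e+02 -3.20635938e+01  4.92009216e-02] [-1.1 -1.2  1.4 -1.1  1.6  0.6 -1.8  1.2]
scene [ 5.34457200e+02 -3.31717706e+01  5.13498215e-02] [ 1.6 -0.8 -0.5  1.6 -1.5 -1.   0.5 -1.7]
both [ 5.29988422e+02 -3.21746163e+01  5.03860945e-02] [-1.1 -1.8  1.4 -2.   1.6 -0.3 -1.7  0.5  0.9 -1.8 -0.8  0.2 -1.6 -2.2
  0.1 -2.4]
raised top [[  57.5  -67.2]
 [  56.  -180.3]
 [ -61.1 -176.2]
 [ -61.5  -67.8]]
edge top [[ 82.   -7. ]
 [-86.2  -5.2]]
edge scene [[-75.1  -5.4]
 [ 84.4  -8.8]]
[[386.11260567  13.10756012  45.        ]] drops
saline cap [[667.88065624  75.92628185 112.        ]] lens [[676.80450386 -84.58922515  24.        ]]
cover_push [[ 538.6511641  -203.95632923   92.        ]
 [ 535.88110133 -149.02613032   92.        ]
 [ 526.36215839   39.73400775   92.        ]]
pivots [[ 568.76418511 -205.44157857   55.        ]
 [ 564.48317902 -120.54945298   55.        ]] cup
```

>>> {"api": "servo_tool", "payload": {
  "plan": [
    {"xyz": [0,0,0],"rot": [0,0,0.1057],"jaw": -1},
    {"xyz": [0,0,0],"rot": [0,0,0.1057],"jaw": -1},
    {"xyz": [0,0,0],"rot": [0,0,0.1057],"jaw": -1},
    {"xyz": [0,0,0],"rot": [0,0,0.1057],"jaw": -1},
    {"xyz": [0,0,0],"rot": [0,0,0.1057],"jaw": -1},
    {"xyz": [0,0,0],"rot": [0,0,0.1057],"jaw": -1},
    {"xyz": [0,0,0],"rot": [0,0,0.1057],"jaw": -1},
    {"xyz": [0,0,0],"rot": [0,0,0.1057],"jaw": -1},
    {"xyz": [0,0,0],"rot": [0,0,0.1057],"jaw": -1},
    {"xyz": [0,0,0],"rot": [0,0,0.1057],"jaw": -1}
  ]
}}

```text
t: 1.83
ee_pos: [234.8, 469.5, 253.3]
ee_rot: [[0.999, 0.045, -0.0], [0.045, -0.999, -0.0], [-0.0, 0.0, -1.0]]
ft_force: [0.5, 0.3, -0.7]
grip_width: -0.2
```

>>> {"api": "servo_tool", "payload": {
  "plan": [
    {"xyz": [13.5,36.4,0],"rot": [0,0,0],"jaw": -1},
    {"xyz": [13.5,36.4,0],"rot": [0,0,0],"jaw": -1},
    {"xyz": [13.5,36.4,0],"rot": [0,0,0],"jaw": -1},
    {"xyz": [13.5,36.4,0],"rot": [0,0,0],"jaw": -1},
    {"xyz": [13.5,36.4,0],"rot": [0,0,0],"jaw": -1},
    {"xyz": [13.5,36.4,0],"rot": [0,0,0],"jaw": -1},
    {"xyz": [13.5,36.4,0],"rot": [0,0,0],"jaw": -1},
    {"xyz": [13.5,36.4,0],"rot": [0,0,0],"jaw": -1},
    {"xyz": [13.5,36.4,0],"rot": [0,0,0],"jaw": -1},
    {"xyz": [13.5,36.4,0],"rot": [0,0,0],"jaw": -1}
  ]
}}

```text
t: 2.67
ee_pos: [388.2, 110.9, 253.6]
ee_rot: [[0.999, 0.05, 0.001], [0.05, -0.999, 0.0], [0.001, -0.0, -1.0]]
ft_force: [1.1, 1.7, 0.3]
grip_width: -0.0
```

>>> {"api": "servo_tool", "payload": {
  "plan": [
    {"xyz": [13.5,36.4,0],"rot": [0,0,0],"jaw": -1},
    {"xyz": [13.5,36.4,0],"rot": [0,0,0],"jaw": -1},
    {"xyz": [13.5,36.4,0],"rot": [0,0,0],"jaw": -1},
    {"xyz": [13.5,36.4,0],"rot": [0,0,0],"jaw": -1},
    {"xyz": [13.5,36.4,0],"rot": [0,0,0],"jaw": -1},
    {"xyz": [13.5,36.4,0],"rot": [0,0,0],"jaw": -1},
    {"xyz": [13.5,36.4,0],"rot": [0,0,0],"jaw": -1},
    {"xyz": [13.5,36.4,0],"rot": [0,0,0],"jaw": -1},
    {"xyz": [13.5,36.4,0],"rot": [0,0,0],"jaw": -1},
    {"xyz": [13.5,36.4,0],"rot": [0,0,0],"jaw": -1}
  ]
}}

```text
t: 3.5
ee_pos: [541.3, -246.2, 253.3]
ee_rot: [[0.999, 0.05, 0.0], [0.05, -0.999, -0.0], [0.0, 0.0, -1.0]]
ft_force: [0.5, 0.2, -0.7]
grip_width: -0.0
```

```bash
python3 - <<'E'
from h import *
from workcell import r
s=r.sense(); print(s['t'],s['ee_pos'],s['ee_rot'].round(3) if hasattr(s['ee_rot'],'round') else s['ee_rot'],s['grip_width'],s['joint_pos'],s['ft_force'])
c=r.calibration('wrist')
im=r.capture('wrist')[:,:,::-1].copy()
cv2.imwrite('pics/w1.png',im)
np.save('wc1.npy',c['camera_from_world'])
print(c)
E
```

```text
3.5 [ 541.25672212 -246.16072784  253.30141075] [[ 0.999  0.05   0.   ]
 [ 0.05  -0.999 -0.   ]
 [ 0.     0.    -1.   ]] -0.04849940494473918 [-4.26821758e-01  3.59223907e-01  1.59602397e-01  1.37096607e+00
 -2.57690296e-05  1.09430891e+00] [ 0.47549106  0.24597731 -0.72480081]
{'vertical_fov': 70.90913066967595, 'cx': 278.72478447014475, 'cy': 211.46087701614283, 'dist': array([-0.0246731,  0.       ,  0.       ,  0.       ,  0.       ]), 'camera_from_world': array([[ 9.98729160e-01,  5.03986205e-02,  2.07861824e-04,
        -5.27867428e+02],
       [-4.86244293e-02,  9.64639142e-01, -2.59050172e-01,
         2.96184379e+02],
       [-1.32562830e-02,  2.58710853e-01,  9.65863844e-01,
        -3.06889881e+02],
       [ 0.00000000e+00,  0.00000000e+00,  0.00000000e+00,
         1.00000000e+00]])}
```

View pics/w1.png

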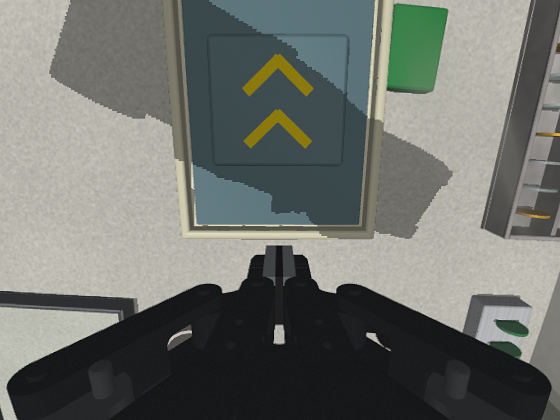

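```bash
python3 - <<'E'
from h import *
from workcell import r
c=r.calibration('wrist')
o=back(c,[(182,238),(375,238),(168,2),(388,2)],90); print('outer rim',o.round(1))
print('inner',back(c,[(195,226),(362,226)],75).round(1))
t=back(c,[(213,165),(343,165),(208,35),(349,36)],103); print('raised',t.round(1))
s=r.sense(); tip=np.array(s['ee_pos'])-[0,0,22]
print(proj(c,[tip,[540.7,-243.9,89]]))
E
```

```text
outer rim [[ 447.  -293.9   90. ]
 [ 643.3 -284.5   90. ]
 [ 442.2  -83.3   90. ]
 [ 627.2  -74.3   90. ]]
inner [[ 456.4 -285.5   75. ]
 [ 633.1 -277.1   75. ]]
raised [[ 482.2 -216.9  103. ]
 [ 600.  -211.3  103. ]
 [ 478.7 -110.8  103. ]
 [ 594.3 -105.9  103. ]]
[[279.37021036 263.89262515]
 [276.19244804 193.93771702]]
```

>>> {"api": "servo_tool", "payload": {
  "plan": [
    {"xyz": [0.5,0,16],"rot": [0,0,0],"jaw": -1},
    {"xyz": [0.5,0,20],"rot": [0,0,0],"jaw": -1},
    {"xyz": [0.5,0,20],"rot": [0,0,0],"jaw": -1},
    {"xyz": [0,0,20],"rot": [0,0,0],"jaw": -1},
    {"xyz": [0,0,20],"rot": [0,0,0],"jaw": -1},
    {"xyz": [0,0,16],"rot": [0,0,0],"jaw": -1},
    {"xyz": [0,0,12],"rot": [0,0,0],"jaw": -1},
    {"xyz": [0,0,10],"rot": [0,0,0],"jaw": -1},
    {"xyz": [0,0,6],"rot": [0,0,0],"jaw": -1},
    {"xyz": [0,0,2],"rot": [0,0,0],"jaw": -1}
  ]
}}

```text
t: 4.38
ee_pos: [542.1, -243.8, 110.5]
ee_rot: [[0.999, 0.05, -0.001], [0.05, -0.999, 0.0], [-0.001, -0.0, -1.0]]
ft_force: [0.5, -0.4, 0.2]
grip_width: -0.3
```

```bash
python3 - <<'E'
from h import *
from workcell import r
s=r.sense(); print(s['t'],s['ee_pos'],s['ft_force'])
cv2.imwrite('pics/w2.png',r.capture('wrist')[:,:,::-1])
E
```

```text
4.3833 [ 542.09369395 -243.83811847  110.49175632] [ 0.48820757 -0.43810788  0.23087513]
```

View pics/w2.png

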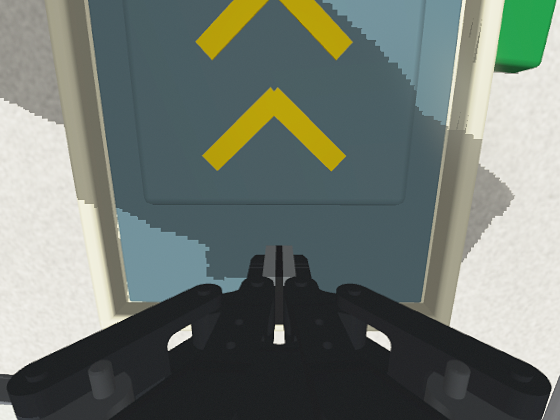

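>>> {"api": "servo_tool", "payload": {
  "plan": [
    {"xyz": [0,-6,0],"rot": [0,0,0],"jaw": -1},
    {"xyz": [0,-6,0],"rot": [0,0,0],"jaw": -1},
    {"xyz": [0,-6,0],"rot": [0,0,0],"jaw": -1},
    {"xyz": [0,-6,0],"rot": [0,0,0],"jaw": -1},
    {"xyz": [0,-6,0],"rot": [0,0,0],"jaw": -1},
    {"xyz": [0,-8,0],"rot": [0,0,0],"jaw": -1},
    {"xyz": [0,-10,0],"rot": [0,0,0],"jaw": -1},
    {"xyz": [0,-10,0],"rot": [0,0,0],"jaw": -1},
    {"xyz": [0,-10,0],"rot": [0,0,0],"jaw": -1},
    {"xyz": [0,-10,0],"rot": [0,0,0],"jaw": -1}
  ]
}}

```text
t: 5.27
ee_pos: [538.4, -165.0, 111.4]
ee_rot: [[0.999, 0.05, 0.0], [0.05, -0.999, -0.0], [0.0, 0.0, -1.0]]
ft_force: [-0.1, -2.5, 1.9]
grip_width: 0.3
```

>>> {"api": "servo_tool", "payload": {
  "plan": [
    {"xyz": [0,-10,0],"rot": [0,0,0],"jaw": -1},
    {"xyz": [0,-10,0],"rot": [0,0,0],"jaw": -1},
    {"xyz": [0,-10,0],"rot": [0,0,0],"jaw": -1},
    {"xyz": [0,-10,0],"rot": [0,0,0],"jaw": -1},
    {"xyz": [0,-10,0],"rot": [0,0,0],"jaw": -1},
    {"xyz": [0,-10,0],"rot": [0,0,0],"jaw": -1},
    {"xyz": [0,-10,0],"rot": [0,0,0],"jaw": -1},
    {"xyz": [0,-10,0],"rot": [0,0,0],"jaw": -1},
    {"xyz": [0,-10,0],"rot": [0,0,0],"jaw": -1},
    {"xyz": [0,-10,0],"rot": [0,0,0],"jaw": -1}
  ]
}}

```text
t: 6.1
ee_pos: [533.3, -65.3, 111.3]
ee_rot: [[0.999, 0.05, -0.0], [0.05, -0.999, -0.0], [-0.0, 0.0, -1.0]]
ft_force: [-0.1, -2.8, 2.3]
grip_width: -0.1
```

```bash
python3 - <<'E'
from h import *
from workcell import r
s=r.sense(); print(s['t'],s['ee_pos'],s['ft_force'])
cv2.imwrite('pics/t3.png',cv2.resize(r.capture('top')[180:300,200:415,::-1],None,fx=3.7,fy=3.7,interpolation=cv2.INTER_CUBIC))
E
```

```text
6.1 [533.334993   -65.26239291 111.28274227] [-0.06529944 -2.84071136  2.28688413]
```

View pics/t3.png

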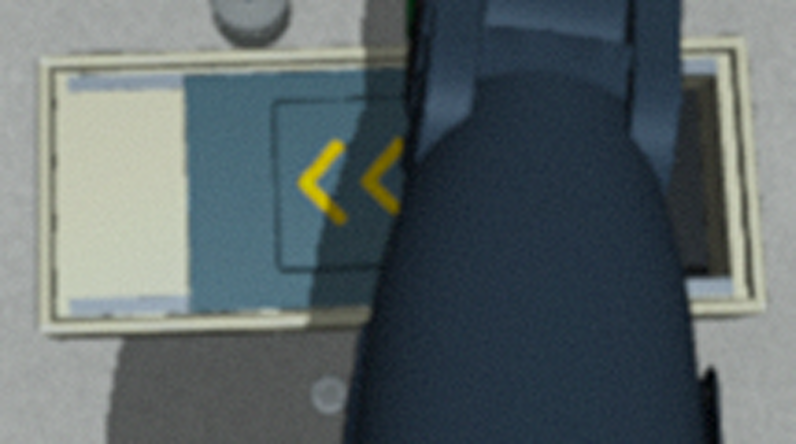

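```bash
python3 - <<'E'
from h import *
from workcell import r
c=r.calibration('top'); z=lambda a:np.array(a)/3.7+[200,180]-.36
e=back(c,z([(186,75),(189,310)]),81); print(e.round(1))
print('inner end rim z90',back(c,z([(53,68),(58,320)]),90).round(1))
print('outer end',back(c,z([(40,60),(44,332)]),90).round(1))
E
```

```text
[[604.3 120.7  81. ]
 [436.6 113.7  81. ]]
inner end rim z90 [[605.9 215.   90. ]
 [427.6 203.8  90. ]]
outer end [[611.6 224.5  90. ]
 [419.2 213.2  90. ]]
```

>>> {"api": "servo_tool", "payload": {
  "plan": [
    {"xyz": [0,-10,0],"rot": [0,0,0],"jaw": -1},
    {"xyz": [0,-10,0],"rot": [0,0,0],"jaw": -1},
    {"xyz": [0,-10,0],"rot": [0,0,0],"jaw": -1},
    {"xyz": [0,-10,0],"rot": [0,0,0],"jaw": -1},
    {"xyz": [0,-10,0],"rot": [0,0,0],"jaw": -1},
    {"xyz": [0,-8,0],"rot": [0,0,0],"jaw": -1},
    {"xyz": [0,-7,0],"rot": [0,0,0],"jaw": -1},
    {"xyz": [0,-6,0],"rot": [0,0,0],"jaw": -1},
    {"xyz": [0,-5,0],"rot": [0,0,0],"jaw": -1},
    {"xyz": [0,-4,0],"rot": [0,0,0],"jaw": -1}
  ]
}}

```text
t: 6.98
ee_pos: [529.4, 14.2, 111.3]
ee_rot: [[0.999, 0.05, -0.0], [0.05, -0.999, -0.0], [-0.0, 0.0, -1.0]]
ft_force: [-0.4, -0.5, -1.0]
grip_width: 0.1
```

>>> {"api": "servo_tool", "payload": {
  "plan": [
    {"xyz": [0,-2,0],"rot": [0,0,0],"jaw": -1},
    {"xyz": [0,-1,0],"rot": [0,0,0],"jaw": -1},
    {"xyz": [0,-1,0],"rot": [0,0,0],"jaw": -1},
    {"xyz": [0,-1,0],"rot": [0,0,0],"jaw": -1},
    {"xyz": [0,-1,0],"rot": [0,0,0],"jaw": -1},
    {"xyz": [0,-1,0],"rot": [0,0,0],"jaw": -1},
    {"xyz": [0,-1,0],"rot": [0,0,0],"jaw": -1},
    {"xyz": [0,0,0],"rot": [0,0,0],"jaw": -1},
    {"xyz": [0,0,0],"rot": [0,0,0],"jaw": -1},
    {"xyz": [0,0,0],"rot": [0,0,0],"jaw": -1}
  ]
}}

```text
t: 7.82
ee_pos: [529.1, 21.8, 111.4]
ee_rot: [[0.999, 0.05, 0.0], [0.05, -0.999, 0.0], [0.0, -0.0, -1.0]]
ft_force: [-0.1, -0.4, -0.7]
grip_width: -0.2
```

```bash
python3 - <<'E'
from h import *
from workcell import r
s=r.sense(); print(s['t'],s['ee_pos'],s['ft_force'])
im=r.capture('top')[:,:,::-1]; cv2.imwrite('pics/t4.png',cv2.resize(im[180:300,200:415],None,fx=3.7,fy=3.7,interpolation=cv2.INTER_CUBIC))
im=r.capture('scene')[:,:,::-1]; cv2.imwrite('pics/s4.png',cv2.resize(im[160:285,155:370],None,fx=3.7,fy=3.7,interpolation=cv2.INTER_CUBIC))
E
```

```text
7.8167 [529.12259679  21.75304767 111.37517572] [-0.14161438 -0.41741219 -0.7233603 ]
```

View pics/t4.png

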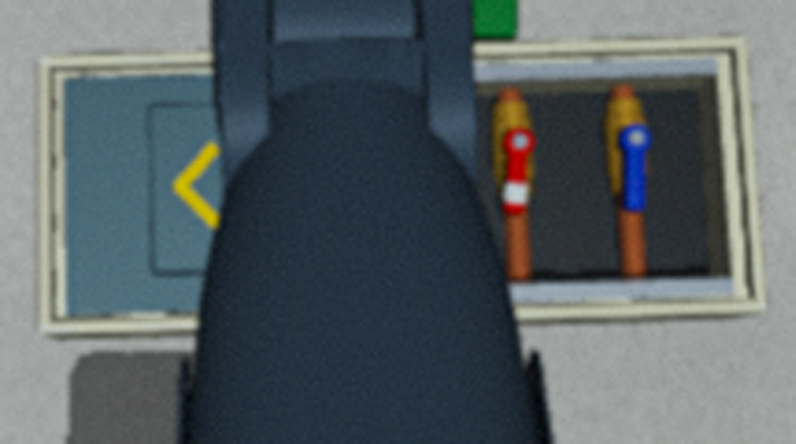

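View pics/s4.png

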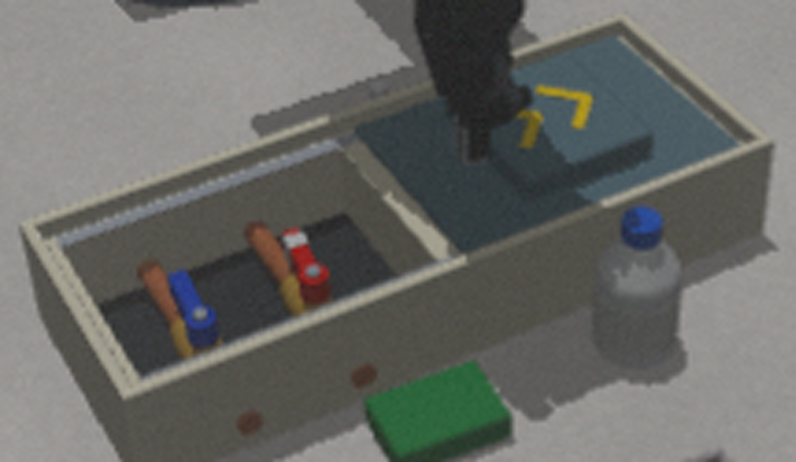

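```bash
python3 - <<'E'
from h import *
from workcell import r
c=r.calibration('top'); z=lambda a:np.array(a)/3.7+[200,180]-.36
print('lead',back(c,z([(64,78),(67,315)]),81).round(1))
print('raised +y',back(c,z([(149,104),(152,273)]),103).round(1))
print('red pivot z65,tip', back(c,z([(519,140),(516,212)]),65).round(1))
print('blue', back(c,z([(636,138),(636,210)]),65).round(1))
cs=r.calibration('scene'); z=lambda a:np.array(a)/3.7+[155,160]-.36
print('red pivot z65', back(cs,z([(314,271),(291,232)]),65).round(1))
print('blue', back(cs,z([(200,313),(180,274)]),65).round(1))
print('cover trailing',back(cs,z([(355,133),(458,255)]),81).round(1))
E
```

```text
lead [[600.6 208.1  81. ]
 [431.7 199.   81. ]]
raised +y [[578.7 144.5 103. ]
 [460.3 138.5 103. ]]
red pivot z65,tip [[ 563.9 -120.4   65. ]
 [ 511.5 -117.9   65. ]]
blue [[ 566.9 -205.4   65. ]
 [ 514.4 -204.4   65. ]]
red pivot z65 [[ 566.3 -120.2   65. ]
 [ 520.7 -118.1   65. ]]
blue [[ 568.7 -205.1   65. ]
 [ 525.4 -203.4   65. ]]
cover trailing [[457.1 -38.1  81. ]
 [614.5 -32.8  81. ]]
```

The cover is within about 5 mm of the stop and its force reading is near zero. I'll nudge it gently the rest of the way. The red handle is at the y=-90 pivot.

>>> {"api": "servo_tool", "payload": {
  "plan": [
    {"xyz": [0,-0.5,0],"rot": [0,0,0],"jaw": -1},
    {"xyz": [0,-0.5,0],"rot": [0,0,0],"jaw": -1},
    {"xyz": [0,-0.5,0],"rot": [0,0,0],"jaw": -1},
    {"xyz": [0,-0.5,0],"rot": [0,0,0],"jaw": -1},
    {"xyz": [0,-0.5,0],"rot": [0,0,0],"jaw": -1},
    {"xyz": [0,-0.5,0],"rot": [0,0,0],"jaw": -1},
    {"xyz": [0,-0.5,0],"rot": [0,0,0],"jaw": -1},
    {"xyz": [0,-0.5,0],"rot": [0,0,0],"jaw": -1},
    {"xyz": [0,0,0],"rot": [0,0,0],"jaw": -1},
    {"xyz": [0,0,0],"rot": [0,0,0],"jaw": -1}
  ]
}}

```text
t: 8.75
ee_pos: [529.0, 25.7, 111.4]
ee_rot: [[0.999, 0.05, 0.0], [0.05, -0.999, 0.0], [0.0, -0.0, -1.0]]
ft_force: [0.2, -1.8, 1.0]
grip_width: 0.2
```

>>> {"api": "servo_tool", "payload": {
  "plan": [
    {"xyz": [0,6,0],"rot": [0,0,0],"jaw": -1},
    {"xyz": [-1,20,-5],"rot": [0,0,0],"jaw": -1},
    {"xyz": [-2,20,-5],"rot": [0,0,0],"jaw": -1},
    {"xyz": [-2,20,-5],"rot": [0,0,0],"jaw": -1},
    {"xyz": [-2,20,-5],"rot": [0,0,0],"jaw": -1},
    {"xyz": [-2,20,-5],"rot": [0,0,0],"jaw": -1},
    {"xyz": [-2,20,-5],"rot": [0,0,0],"jaw": -1},
    {"xyz": [-2,20,-5],"rot": [0,0,0],"jaw": -1},
    {"xyz": [-2,20,-5],"rot": [0,0,0],"jaw": -1},
    {"xyz": [0,20,-5],"rot": [0,0,0],"jaw": -1}
  ]
}}

```text
t: 9.58
ee_pos: [522.6, -161.9, 156.4]
ee_rot: [[0.999, 0.05, -0.0], [0.05, -0.999, 0.001], [-0.0, -0.001, -1.0]]
ft_force: [0.4, -0.8, -0.1]
grip_width: 0.1
```

>>> {"api": "servo_tool", "payload": {
  "plan": [
    {"xyz": [0,0,0],"rot": [0,0,0],"jaw": -1},
    {"xyz": [0,0,0],"rot": [0,0,0],"jaw": -1},
    {"xyz": [0,0,0],"rot": [0,0,0],"jaw": -1},
    {"xyz": [0,0,0],"rot": [0,0,0],"jaw": -1},
    {"xyz": [0,0,0],"rot": [0,0,0],"jaw": -1},
    {"xyz": [0,0,0],"rot": [0,0,0],"jaw": -1},
    {"xyz": [0,0,0],"rot": [0,0,0],"jaw": -1},
    {"xyz": [0,0,0],"rot": [0,0,0],"jaw": -1},
    {"xyz": [0,0,0],"rot": [0,0,0],"jaw": -1},
    {"xyz": [0,0,0],"rot": [0,0,0],"jaw": -1}
  ]
}}

```text
t: 10.42
ee_pos: [523.2, -160.7, 156.3]
ee_rot: [[0.999, 0.05, -0.0], [0.05, -0.999, -0.0], [-0.0, 0.0, -1.0]]
ft_force: [0.1, -0.2, 0.4]
grip_width: -0.1
```

```bash
python3 - <<'E'
from h import *
from workcell import r
s=r.sense(); print(s['t'],s['ee_pos'],s['ft_force'])
c=r.calibration('wrist'); im=r.capture('wrist')[:,:,::-1].copy()
cv2.imwrite('pics/w5.png',im)
print(proj(c,[[565.2,-120.4,65],[512,-118,65],np.array(s['ee_pos'])-[0,0,22]]).round())
print(r.boxes_of('wrist','red_handle'),r.boxes_of('wrist','blue_handle'))
E
```

```text
10.4167 [ 523.21166083 -160.73976514  156.32725758] [ 0.1339001  -0.19761495  0.44044602]
[[340. 173.]
 [267. 166.]
 [279. 264.]]
[{'position': [544.5, -117.3, 64.6], 'confidence': 0.82}] [{'position': [560.5, -204.3, 66.0], 'confidence': 0.59}, {'position': [529.3, -25.4, 82.2], 'confidence': 0.36}]
```

View pics/w5.png

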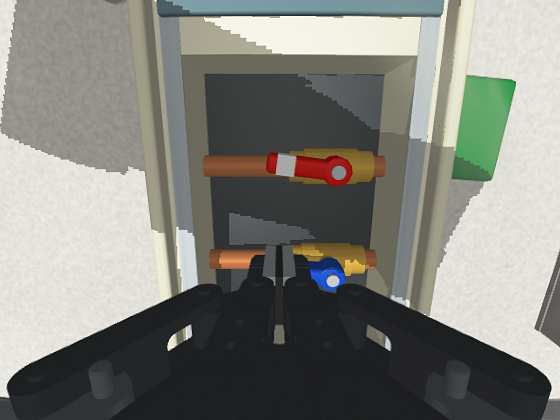

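>>> {"api": "servo_tool", "payload": {
  "plan": [
    {"xyz": [0,0,10],"rot": [0,0,0],"jaw": -1},
    {"xyz": [0,0,12],"rot": [0,0,0],"jaw": -1},
    {"xyz": [0,0,12],"rot": [0,0,0],"jaw": -1},
    {"xyz": [0,0,12],"rot": [0,0,0],"jaw": -1},
    {"xyz": [0,0,10],"rot": [0,0,0],"jaw": -1},
    {"xyz": [0,0,9],"rot": [0,0,0],"jaw": -1},
    {"xyz": [0,0,8],"rot": [0,0,0],"jaw": -1},
    {"xyz": [0,0,6],"rot": [0,0,0],"jaw": -1},
    {"xyz": [0,0,4],"rot": [0,0,0],"jaw": -1},
    {"xyz": [0,0,2],"rot": [0,0,0],"jaw": -1}
  ]
}}

```text
t: 11.4
ee_pos: [523.1, -160.9, 70.8]
ee_rot: [[0.999, 0.05, -0.0], [0.05, -0.999, 0.0], [-0.0, -0.0, -1.0]]
ft_force: [-0.4, 0.0, 0.3]
grip_width: 0.1
```

```bash
python3 - <<'E'
import numpy as np
from workcell import r
s=r.sense(); e=np.array(s['ee_pos']); print(s['t'],e,s['ft_force'])
a=.0504; d=e[:2]-[565.2,-120.4]; cur=np.array([d[0]*np.cos(a)+d[1]*np.sin(a),-d[0]*np.sin(a)+d[1]*np.cos(a)]); print('cur',cur)
def cen(t):
    S,C=np.sin(t),np.cos(t); return np.array([-C,S])*(46-10*S)+np.array([-S,-C])*(7+14.5*S+11*C)
prev=cur
for t in np.r_[.1,np.linspace(.2,1.4,13),1.45,1.5,1.55]:
    w=cen(t); k=w-prev; print(round(t,2),w.round(1),'tool dxy',k[0].round(1),(-k[1]).round(1)); prev=w
E
```

```text
11.4 [ 523.12288866 -160.85275301   70.79251695] [-0.39679804  0.01809172  0.25550803]
cur [-44.06163706 -38.28159694]
0.1 [-46.7 -14.8] tool dxy -2.7 -23.5
0.2 [-47.2 -11.5] tool dxy -0.5 -3.3
0.3 [-47.6  -8.1] tool dxy -0.3 -3.4
0.4 [-47.7  -4.6] tool dxy -0.1 -3.5
0.5 [-47.5  -1. ] tool dxy 0.2 -3.6
0.6 [-47.    2.8] tool dxy 0.5 -3.7
0.7 [-46.2   6.6] tool dxy 0.8 -3.8
0.8 [-45.   10.4] tool dxy 1.2 -3.8
0.9 [-43.5  14.2] tool dxy 1.6 -3.8
1.0 [-41.5  18. ] tool dxy 2.0 -3.8
1.1 [-39.   21.8] tool dxy 2.4 -3.7
1.2 [-36.1  25.3] tool dxy 2.9 -3.6
1.3 [-32.8  28.6] tool dxy 3.4 -3.3
1.4 [-29.   31.7] tool dxy 3.8 -3.0
1.45 [-26.9  33.1] tool dxy 2.1 -1.4
1.5 [-24.7  34.4] tool dxy 2.2 -1.3
1.55 [-22.5  35.5] tool dxy 2.3 -1.2
```

>>> {"api": "servo_tool", "payload": {
  "plan": [
    {"xyz": [-0.7,-6,0],"rot": [0,0,0],"jaw": -1},
    {"xyz": [-0.7,-6,0],"rot": [0,0,0],"jaw": -1},
    {"xyz": [-0.7,-6,0],"rot": [0,0,0],"jaw": -1},
    {"xyz": [-0.6,-5.5,0],"rot": [0,0,0],"jaw": -1},
    {"xyz": [-0.5,-3.3,0],"rot": [0,0,0],"jaw": -1},
    {"xyz": [-0.3,-3.4,0],"rot": [0,0,0],"jaw": -1},
    {"xyz": [-0.1,-3.5,0],"rot": [0,0,0],"jaw": -1},
    {"xyz": [0.2,-3.6,0],"rot": [0,0,0],"jaw": -1},
    {"xyz": [0.5,-3.7,0],"rot": [0,0,0],"jaw": -1},
    {"xyz": [0.8,-3.8,0],"rot": [0,0,0],"jaw": -1}
  ]
}}

```text
t: 12.23
ee_pos: [518.8, -116.2, 71.4]
ee_rot: [[0.999, 0.05, -0.0], [0.05, -0.999, -0.001], [-0.0, 0.001, -1.0]]
ft_force: [0.4, -5.5, 0.4]
grip_width: 0.2
```

```bash
python3 - <<'E'
from h import *
from workcell import r
s=r.sense(); print(s['t'],s['ee_pos'],s['ft_force'])
cv2.imwrite('pics/w6.png',r.capture('wrist')[:,:,::-1])
E
```

```text
12.2333 [ 518.82209724 -116.2205298    71.39645556] [ 0.42041369 -5.51902552  0.42278844]
```

View pics/w6.png

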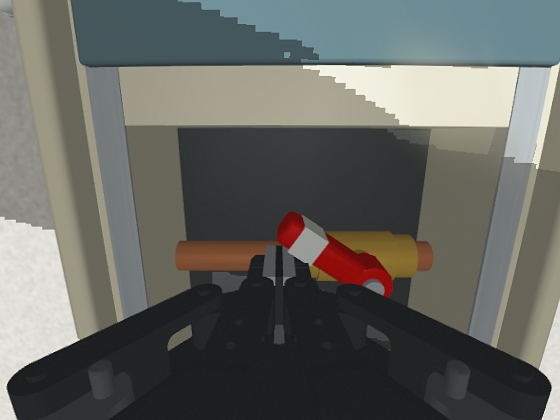

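The handle is turning and now stands at roughly 0.6 rad, with the tip at (293,232). I'll carry on along the arc.

>>> {"api": "servo_tool", "payload": {
  "plan": [
    {"xyz": [1.2,-3.8,0],"rot": [0,0,0],"jaw": -1},
    {"xyz": [1.6,-3.8,0],"rot": [0,0,0],"jaw": -1},
    {"xyz": [2.0,-3.8,0],"rot": [0,0,0],"jaw": -1},
    {"xyz": [2.4,-3.7,0],"rot": [0,0,0],"jaw": -1},
    {"xyz": [2.9,-3.6,0],"rot": [0,0,0],"jaw": -1},
    {"xyz": [3.4,-3.3,0],"rot": [0,0,0],"jaw": -1},
    {"xyz": [3.8,-3.0,0],"rot": [0,0,0],"jaw": -1},
    {"xyz": [2.1,-1.4,0],"rot": [0,0,0],"jaw": -1},
    {"xyz": [0,0,0],"rot": [0,0,0],"jaw": -1},
    {"xyz": [0,0,0],"rot": [0,0,0],"jaw": -1}
  ]
}}

```text
t: 13.12
ee_pos: [537.0, -88.3, 71.1]
ee_rot: [[0.999, 0.051, -0.0], [0.051, -0.999, 0.001], [-0.0, -0.001, -1.0]]
ft_force: [-1.3, 0.0, -0.1]
grip_width: 0.3
```

```bash
python3 - <<'E'
from h import *
from workcell import r
s=r.sense(); print(s['t'],s['ee_pos'],s['ft_force'])
cv2.imwrite('pics/w7.png',r.capture('wrist')[:,:,::-1])
im=r.capture('scene')[:,:,::-1]; cv2.imwrite('pics/s7.png',cv2.resize(im[160:285,155:370],None,fx=3.7,fy=3.7,interpolation=cv2.INTER_CUBIC))
E
```

```text
13.1167 [537.00612452 -88.34738373  71.13731515] [-1.33577113  0.00771108 -0.11687196]
```

View pics/w7.png

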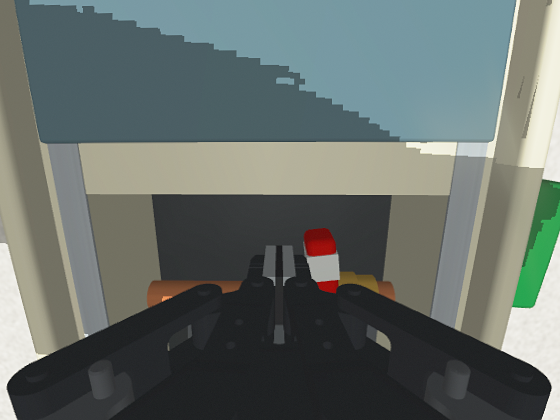

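View pics/s7.png

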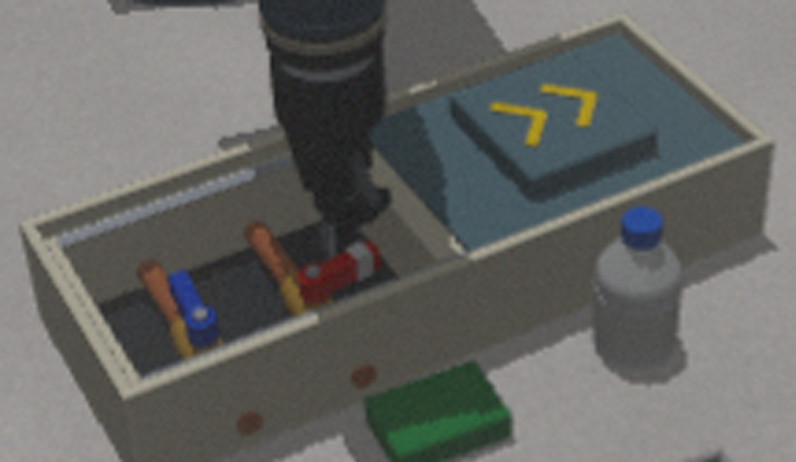

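>>> {"api": "servo_tool", "payload": {
  "plan": [
    {"xyz": [0.7,-0.3,0],"rot": [0,0,0],"jaw": -1},
    {"xyz": [0.7,-0.3,0],"rot": [0,0,0],"jaw": -1},
    {"xyz": [0.7,-0.3,0],"rot": [0,0,0],"jaw": -1},
    {"xyz": [0.7,-0.3,0],"rot": [0,0,0],"jaw": -1},
    {"xyz": [0.6,0,0],"rot": [0,0,0],"jaw": -1},
    {"xyz": [0.6,0,0],"rot": [0,0,0],"jaw": -1},
    {"xyz": [0.5,0,0],"rot": [0,0,0],"jaw": -1},
    {"xyz": [0.5,0,0],"rot": [0,0,0],"jaw": -1},
    {"xyz": [0,0,0],"rot": [0,0,0],"jaw": -1},
    {"xyz": [0,0,0],"rot": [0,0,0],"jaw": -1}
  ]
}}

```text
t: 14.05
ee_pos: [541.7, -87.2, 71.2]
ee_rot: [[0.999, 0.05, -0.0], [0.05, -0.999, 0.0], [-0.0, -0.0, -1.0]]
ft_force: [-4.9, 1.9, -0.5]
grip_width: -0.1
```

```bash
python3 - <<'E'
from h import *
from workcell import r
s=r.sense(); print(s['t'],s['ee_pos'],s['ft_force'])
c=r.calibration('wrist');print(proj(c,[[565.2,-120.4,65],[565.2-.0504*52,-120.4+51.9,65],[565.2-.0504*52+52*.12*1,-68.5,65],[565.2-.0504*52-52*.12,-68.5,65]]).round())
cv2.imwrite('pics/w8.png',r.capture('wrist')[:,:,::-1])
E
```

```text
14.05 [541.66943595 -87.24975881  71.22711441] [-4.87843962  1.88455055 -0.49035892]
[[323. 340.]
 [327. 243.]
 [341. 244.]
 [314. 243.]]
```

View pics/w8.png

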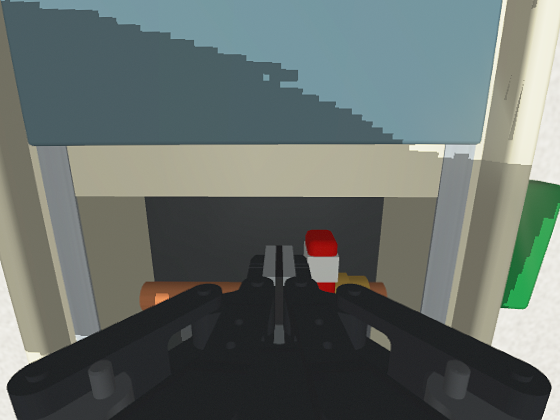

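>>> {"api": "servo_tool", "payload": {
  "plan": [
    {"xyz": [0.5,0,0],"rot": [0,0,0],"jaw": -1},
    {"xyz": [0.5,0,0],"rot": [0,0,0],"jaw": -1},
    {"xyz": [0.5,0,0],"rot": [0,0,0],"jaw": -1},
    {"xyz": [0.5,0,0],"rot": [0,0,0],"jaw": -1},
    {"xyz": [0.5,0,0],"rot": [0,0,0],"jaw": -1},
    {"xyz": [0,0,0],"rot": [0,0,0],"jaw": -1},
    {"xyz": [0,0,0],"rot": [0,0,0],"jaw": -1},
    {"xyz": [0,0,0],"rot": [0,0,0],"jaw": -1},
    {"xyz": [0,0,0],"rot": [0,0,0],"jaw": -1},
    {"xyz": [0,0,0],"rot": [0,0,0],"jaw": -1}
  ]
}}

```text
t: 14.93
ee_pos: [542.0, -87.2, 71.1]
ee_rot: [[0.999, 0.05, -0.004], [0.05, -0.999, 0.0], [-0.004, -0.0, -1.0]]
ft_force: [-11.8, 0.7, 6.1]
grip_width: 0.2
```

The force rose to 12 N with almost no motion, so the handle is at its stop. I'll back off, rise and check.

>>> {"api": "servo_tool", "payload": {
  "plan": [
    {"xyz": [-4,0,0],"rot": [0,0,0],"jaw": -1},
    {"xyz": [-5,0,0],"rot": [0,0,0],"jaw": -1},
    {"xyz": [-5,0,0],"rot": [0,0,0],"jaw": -1},
    {"xyz": [0,0,0],"rot": [0,0,0],"jaw": -1},
    {"xyz": [0,0,-10],"rot": [0,0,0],"jaw": -1},
    {"xyz": [0,0,-25],"rot": [0,0,0],"jaw": -1},
    {"xyz": [0,0,-30],"rot": [0,0,0],"jaw": -1},
    {"xyz": [0,0,-30],"rot": [0,0,0],"jaw": -1},
    {"xyz": [0,0,-30],"rot": [0,0,0],"jaw": -1},
    {"xyz": [0,0,-20],"rot": [0,0,0],"jaw": -1}
  ]
}}

```text
t: 15.77
ee_pos: [531.4, -88.2, 220.3]
ee_rot: [[0.999, 0.05, 0.004], [0.05, -0.999, -0.001], [0.004, 0.001, -1.0]]
ft_force: [0.7, 0.0, 0.9]
grip_width: -0.0
```

>>> {"api": "servo_tool", "payload": {
  "plan": [
    {"xyz": [0,20,0],"rot": [0,0,0],"jaw": -1},
    {"xyz": [0,30,0],"rot": [0,0,0],"jaw": -1},
    {"xyz": [0,30,0],"rot": [0,0,0],"jaw": -1},
    {"xyz": [0,30,0],"rot": [0,0,0],"jaw": -1},
    {"xyz": [0,30,0],"rot": [0,0,0],"jaw": -1},
    {"xyz": [0,20,0],"rot": [0,0,0],"jaw": -1},
    {"xyz": [0,0,0],"rot": [0,0,0],"jaw": -1},
    {"xyz": [0,0,0],"rot": [0,0,0],"jaw": -1},
    {"xyz": [0,0,0],"rot": [0,0,0],"jaw": -1},
    {"xyz": [0,0,0],"rot": [0,0,0],"jaw": -1}
  ]
}}

```text
t: 16.6
ee_pos: [538.5, -247.0, 216.7]
ee_rot: [[0.999, 0.051, 0.0], [0.051, -0.999, 0.0], [0.0, 0.0, -1.0]]
ft_force: [0.4, 0.2, -0.6]
grip_width: 0.1
```

```bash
python3 - <<'E'
from h import *
from workcell import r
s=r.sense(); print(s['t'],s['ee_pos'],s['ft_force'])
c=r.calibration('wrist'); cv2.imwrite('pics/w9.png',r.capture('wrist')[:,:,::-1])
im=r.capture('scene')[:,:,::-1]; cv2.imwrite('pics/s9.png',im)
E
```

```text
16.6 [ 538.47121877 -246.97836782  216.74206678] [ 0.36911087  0.21814329 -0.6223342 ]
```

View pics/w9.png

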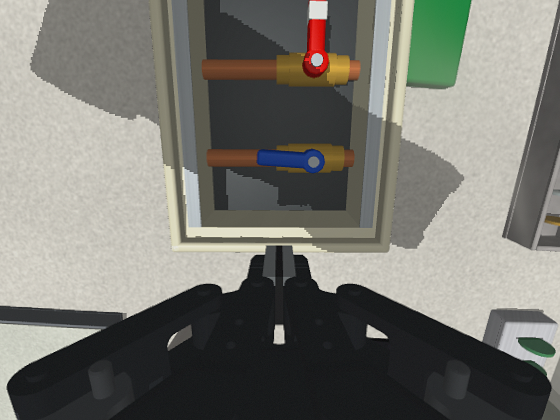

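View pics/s9.png

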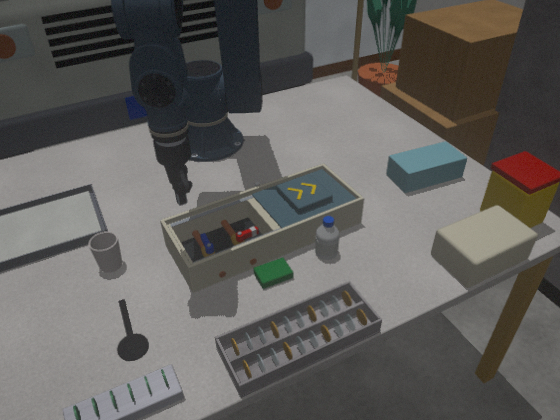

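```bash
python3 - <<'E'
from h import *
from workcell import r
c=r.calibration('wrist')
q=back(c,[(316.5,60.5),(318,8),(313.5,161),(258,156)],65)[:,:2]; print(q.round(1))
a=.0504;bx=np.array([np.cos(a),np.sin(a)]);by=np.array([-np.sin(a),np.cos(a)])
for d in (q[1]-q[0],q[3]-q[2]): print('angle',np.arctan2(d@by,-d@bx))
ct=r.calibration('top'); im=r.capture('top')[:,:,::-1]; cv2.imwrite('pics/t9.png',cv2.resize(im[150:310,200:480],None,fx=2.8,fy=2.8,interpolation=cv2.INTER_CUBIC))
E
```

```text
[[ 563.5 -119.8]
 [ 561.5  -80.4]
 [ 567.8 -203.9]
 [ 517.  -202. ]]
angle 1.5710289536928086
angle 0.08705684338910427
```

View pics/t9.png

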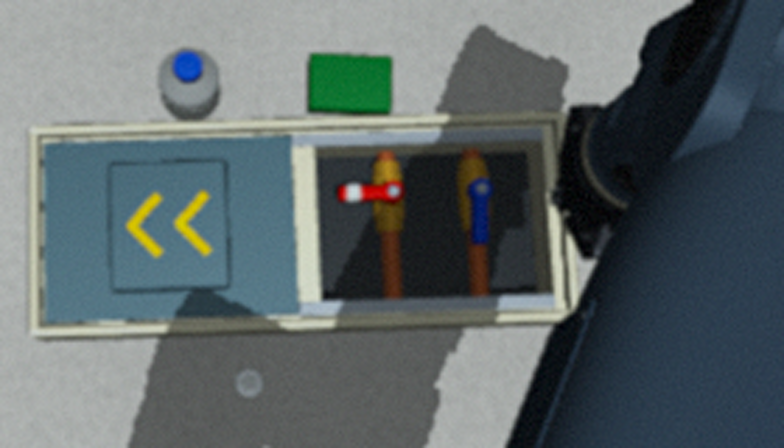

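The red handle measures 1.57 rad, the blue handle is unmoved at about 0.09 rad, the cover is at the far stop, and nothing else has moved. I'm handing in.

```bash
python3 - <<'E'
from workcell import r
s=r.sense(); print(s['t'],s['ft_force'],max(abs(v) for v in s['joint_velocities'])); print(r.job_done())
E
```

```text
16.75 [-1.11775716  0.20607487  0.47460373] 0.0025783081942002033
the job is handed in; nothing more can be done
None
```

I slid the cover along its guides to the far end with the shut fingertips, then pushed the red handle clockwise until it reached its stop. I handed in at about 17 s of the 54 s allowed; no verdict was reported.

- **Cover:** it lies flat in the last picture, at or within a few mm of the far stop. I measured it about 5 mm short, then nudged it another 4 mm. I did not measure its position again after that. The force stayed under 3 N in every reading.
- **Red handle:** it measures 1.57 rad in the wrist picture. At the stop the force rose to about 12 N with almost no further motion.
- **Blue handle:** it measured about 0.07 rad before and 0.09 rad after, which is the same within measuring error.
- **Other things:** the saline bottle, lens case, tissues, cup and paddle look unmoved in the pictures. The drops bottle was also in place in the top view.
- **Robot:** it stands clear of everything, at rest with no meaningful force.

The networks' positions for the cup and a few others were unreliable (the drops were once reported where the paddle lies). I used measurements from the pictures instead. The box position from the scene and top cameras differed by 6 to 7 mm, so I took the handle pivot directly from the pictures, where it matched to about a pixel.

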